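# Set the bottle bins' status tags

## Task

On the tag board behind the four bottle bins, set the hinged tags so that only the bins that are full (three bottles, no gap) show the round disc, their tags leaning fully back away from the robot; the tags of the bins that are not full must lean fully forward to the robot, showing the bar. Gently push over only the tags that are wrong, with the fingertips or the outside of the fingers; leave the tag that is already right, and do not lift or shift any bottle or other loose thing.

Things in the scene. Friction and masses are not known exactly. Their poses are not given: they have to be found in the camera images.
- bin_a: one of four fixed open grey bins in a row, 116 long (its x, away from the robot) x 42 wide x 40 high, walls 2.5, for three bottles in single file; always full: three bottles. Origin: centre of the underside. The order of the bins varies; its own tag is right behind its far end (hinge 80 along its +x, 120 up).
- holder_a: fixed black hinge clip, 46 wide, on the bar of the tag board behind bin_a; carries tag_a. Origin: on the hinge axis, mid-width, 120 above the bench. x points across the board, away from the robot, y along the hinge axis, z up. Clips are 70 apart; apart from the tags nothing on the board rises over 6 mm above the hinge axes.
- tag_a (a joint): rad, tag of bin_a: white leaf 36 wide, 3 thick, upper edge a free-turning steel rod of 8 diameter centred 50 from the hinge; 30 g. 0: leans 50 deg to the robot, raised bar up (not full). 0.87: upright. 1.74: leans 50 deg away, raised round disc up (full). No spring: past upright it falls to its stop by weight. Tip it by pushing the rod over from the side it leans to.
- bin_b: one of four fixed open grey bins in a row, 116 long (its x, away from the robot) x 42 wide x 40 high, walls 2.5, for three bottles in single file; always full: three bottles. Origin: centre of the underside. The order of the bins varies; its own tag is right behind its far end (hinge 80 along its +x, 120 up).
- holder_b: fixed black hinge clip, 46 wide, on the bar of the tag board behind bin_b; carries tag_b. Origin: on the hinge axis, mid-width, 120 above the bench. x points across the board, away from the robot, y along the hinge axis, z up. Clips are 70 apart; apart from the tags nothing on the board rises over 6 mm above the hinge axes.
- tag_b (a joint): rad, tag of bin_b: white leaf 36 wide, 3 thick, upper edge a free-turning steel rod of 8 diameter centred 50 from the hinge; 30 g. 0: leans 50 deg to the robot, raised bar up (not full). 0.87: upright. 1.74: leans 50 deg away, raised round disc up (full). No spring: past upright it falls to its stop by weight. Tip it by pushing the rod over from the side it leans to.
- bin_c: one of four fixed open grey bins in a row, 116 long (its x, away from the robot) x 42 wide x 40 high, walls 2.5, for three bottles in single file; part-filled: two bottles and a gap for a third. Origin: centre of the underside. The order of the bins varies; its own tag is right behind its far end (hinge 80 along its +x, 120 up).
- holder_c: fixed black hinge clip, 46 wide, on the bar of the tag board behind bin_c; carries tag_c. Origin: on the hinge axis, mid-width, 120 above the bench. x points across the board, away from the robot, y along the hinge axis, z up. Clips are 70 apart; apart from the tags nothing on the board rises over 6 mm above the hinge axes.
- tag_c (a joint): rad, tag of bin_c: white leaf 36 wide, 3 thick, upper edge a free-turning steel rod of 8 diameter centred 50 from the hinge; 30 g. 0: leans 50 deg to the robot, raised bar up (not full). 0.87: upright. 1.74: leans 50 deg away, raised round disc up (full). No spring: past upright it falls to its stop by weight. Tip it by pushing the rod over from the side it leans to.
- bin_d: one of four fixed open grey bins in a row, 116 long (its x, away from the robot) x 42 wide x 40 high, walls 2.5, for three bottles in single file; part-filled: one bottle only. Origin: centre of the underside. The order of the bins varies; its own tag is right behind its far end (hinge 80 along its +x, 120 up).
- holder_d: fixed black hinge clip, 46 wide, on the bar of the tag board behind bin_d; carries tag_d. Origin: on the hinge axis, mid-width, 120 above the bench. x points across the board, away from the robot, y along the hinge axis, z up. Clips are 70 apart; apart from the tags nothing on the board rises over 6 mm above the hinge axes.
- tag_d (a joint): rad, tag of bin_d: white leaf 36 wide, 3 thick, upper edge a free-turning steel rod of 8 diameter centred 50 from the hinge; 30 g. 0: leans 50 deg to the robot, raised bar up (not full). 0.87: upright. 1.74: leans 50 deg away, raised round disc up (full). No spring: past upright it falls to its stop by weight. Tip it by pushing the rod over from the side it leans to.
- bottle_a1: loose amber glass dropper bottle, 33 diameter x 79 high, standing in bin_a (its top 82 above the bench). Origin: centre of its underside. To be left alone.
- bottle_a2: loose amber glass dropper bottle, 33 diameter x 79 high, standing in bin_a (its top 82 above the bench). Origin: centre of its underside. To be left alone.
- bottle_a3: loose amber glass dropper bottle, 33 diameter x 79 high, standing in bin_a (its top 82 above the bench). Origin: centre of its underside. To be left alone.
- bottle_b1: loose amber glass dropper bottle, 33 diameter x 79 high, standing in bin_b (its top 82 above the bench). Origin: centre of its underside. To be left alone.
- bottle_b2: loose amber glass dropper bottle, 33 diameter x 79 high, standing in bin_b (its top 82 above the bench). Origin: centre of its underside. To be left alone.
- bottle_b3: loose amber glass dropper bottle, 33 diameter x 79 high, standing in bin_b (its top 82 above the bench). Origin: centre of its underside. To be left alone.
- bottle_c1: loose amber glass dropper bottle, 33 diameter x 79 high, standing in bin_c (its top 82 above the bench). Origin: centre of its underside. To be left alone.
- bottle_c2: loose amber glass dropper bottle, 33 diameter x 79 high, standing in bin_c (its top 82 above the bench). Origin: centre of its underside. To be left alone.
- bottle_d1: loose amber glass dropper bottle, 33 diameter x 79 high, standing in bin_d (its top 82 above the bench). Origin: centre of its underside. To be left alone.
- o_ring_jar: loose clear jar of O-rings with a white lid, 62 diameter x 68 high, on the bench behind the tag board. Origin: centre of its underside. A bystander, to be left alone.
- chuck: loose red ring-shaped capping chuck, 43 diameter x 31 high, on the bench behind the tag board. Origin: centre of its underside. A bystander, to be left alone.
- v_fixture: loose grey V block, 52 x 90 x 30 high, on the bench behind the tag board. Origin: centre of its underside. A bystander, to be left alone.

How it is judged:
By the outcome, as a careful person would: the job done as asked, in the order asked, and still so for the second after the job is handed in, with the robot touching nothing.
It also fails if it takes over 48 s, if anything falls off the work surface, if the arm or the gripper's body presses on something with over 40 N, if the wrist force passes 120 N, or if a joint passes its speed limit or range.

## Robot

A 6-joint arm with a two-finger parallel gripper is mounted at the origin on a cart in front of the work surface, level with it; the furniture and walls round the work are solid. World frame = base frame: x ahead of the robot, y to its left, z up, the work surface at z = 0. Lengths are in m, angles in rad, forces in N, time in s.
With the tool pointing down it reaches from about 0.3 to 0.775 m from the base axis. Payload 14.6 kg.
Tool frame: the origin (TCP) lies at the centre of the arm's flange, where the gripper is bolted on; the fingertips stand 199 mm ahead of it and the grasp point (between the pads) lies 180 mm ahead of it; z points along the fingers, y is the line along which they close (so a half turn about z gives the same grasp; the last joint's range is limited). The gripper opens to 94 mm and grips with 3 to 60 N. Pads are 16 mm wide; open, the fingers measure 119 mm over their backs; the gripper's body (75 mm by 177 mm) begins 78 mm behind the grasp point.
Start: joints at [-1.212, 0.3, 1.521, -0, 1.321, -0.067], TCP at [0.227, -0.501, 0.405] pointing down, gripper open.
Joint ranges: [-3.03, 3.03], [-0.79, 2.21], [0.23, 2.52], [-1.04, 4.18], [0, 3.07], [-2.55, 2.55]. Speed limits (rad/s): [2.22, 2.22, 2.57, 3.14, 3.14, 3.14].

## Interface

Orientations are given as [roll, pitch, yaw] about the fixed x, y, z axes, in that order (R = Rz(yaw) Ry(pitch) Rx(roll)).
In Python, from station import ctrl gives the robot as it stands. The module is installed in compiled form; this text tells all that it offers.
- The arm moves only by the tool servo_tool, never from a script. Its argument "motion" is a list of rows, each a list of 5 numbers: the closure, from 0 (fully open) to 1 (shut), then the shift along the world's x, y, z in cm, then the turn about the world's z in degrees. A call has 1 to 20 rows; each row is the pose to reach, as a shift and turn from the pose commanded when the call began; what a row does not reach only later rows make up. A row lasts 1/8 s, in which the tool goes at most 62.5 mm and 10.7 degrees, less where a joint would pass 70% of its speed; a pose out of reach is approached as far as the arm can. A call with a gripper value outside its range is refused whole. The fingers move at their own pace and stop on an object; "squeeze" is the grip in N (left out, the last holds). Time passes only in rows, so rows that repeat a pose let the fingers close. It gives the time, the measured TCP pose, the force, the opening and the grip force at its end, in the units of the state.
- ctrl.get_obs(): the state, without advancing time (a new reading comes with each control period).
- ctrl.camera(name): name is "scene" or "top" or "wrist"; returns a dict with "image" (400x640x3 uint8, red, green, blue), "fx", "fy", "cx", "cy" (pixels), "camera_from_world" (4x4, takes a point from world to camera coordinates); the wrist camera has in their place "hand_eye" (4x4, takes a point from camera to tool coordinates, whose origin is the TCP and whose axes are the flange's). Camera axes: x right, y up, looking along -z (the intrinsics and any distortion apply to the point x, -y, -z); pixel columns grow to the right and rows downward; lengths in m; the calibration is good to about 2 mm. The wrist camera is an equidistant fisheye: a pixel r from the principal point sees the ray r / f radians off the axis. A picture is of the moment at which its call begins: read the wrist's pose just before it. There is no depth.
- ctrl.hand_in(): hands the job in; it is judged then, once.
The state is a dict: "time_s": time; "qpos": joint angles; "joint_vel": joint speeds; "tau": joint torques, N m; "ee_pos": TCP position; "eef_rot": TCP orientation; "force": force on the tool from outside, world axes, zero at the start; "moment": the same for the moment, N m; "grip_width": finger opening in m; "grip_force": force on a finger pad.
Only numpy, scipy, OpenCV 4.12 (cv2) and the standard library are available. Lean on these libraries where they do the work, as an engineer would, in place of code of your own. Each camera call takes 0.05 s, during which the arm holds its last target. There are 200 camera calls.

## Working session

There is one attempt and no reset: what is moved stays moved. The work goes in short steps, Python scripts to look and compute and a tool call to move; the robot and the scene stay as the last step left them, time stands still between calls to the robot, and variables do not carry over. Pictures are saved under pics/ and viewed, at most 10 in all, crops included, and the job is handed in when it is done.

Besides the shell and the picture viewer there is one more tool, called after "Emit:" by a JSON object that holds its "method" and its "body", one argument or row to a line. servo_tool: Moves the arm, as the interface text tells. Its arguments: {"type":"object","properties":{"motion":{"type":"array","items":{"type":"array","items":{"type":"number"}}},"squeeze":{"type":"number"}},"required":["motion"]}

```bash
mkdir -p pics; python3 - <<'E'
from station import ctrl
import cv2,numpy as np
np.set_printoptions(precision=4,suppress=True)
o=ctrl.get_obs();print(o['time_s'],o['ee_pos'],o['eef_rot'],o['force'])
for n in ['scene','top']:
    c=ctrl.camera(n);cv2.imwrite(f'pics/{n}0.png',c['image'][:,:,::-1]);print(n,c['fx'],c['fy'],c['cx'],c['cy'],[k for k in c]);print(c['camera_from_world'])
E
```

```text
0.0 [ 0.2271 -0.5009  0.4041] [-3.1404 -0.0001  0.4257] [0.3999 0.0879 0.9583]
scene 422.18445537062775 422.18445537062775 315.3787837487231 197.93884146397346 ['image', 'fx', 'fy', 'cx', 'cy', 'camera_from_world']
[[ 0.7435 -0.6687 -0.0093 -0.5576]
 [ 0.4972  0.5434  0.6764 -0.2816]
 [-0.4473 -0.5075  0.7365 -0.7342]
 [ 0.      0.      0.      1.    ]]
top 373.2337905466375 373.2337905466375 320.7681680853912 196.31947234056904 ['image', 'fx', 'fy', 'cx', 'cy', 'camera_from_world']
[[ 0.0212 -0.9991 -0.0362 -0.1569]
 [ 0.9964  0.0182  0.0831 -0.5947]
 [-0.0823 -0.0379  0.9959 -0.8989]
 [ 0.      0.      0.      1.    ]]
```

View pics/scene0.png

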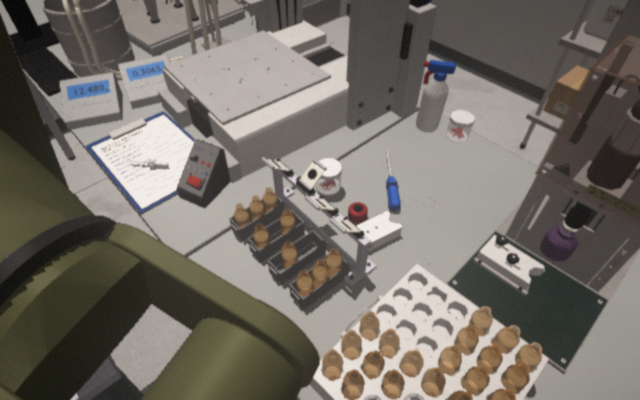

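View pics/top0.png

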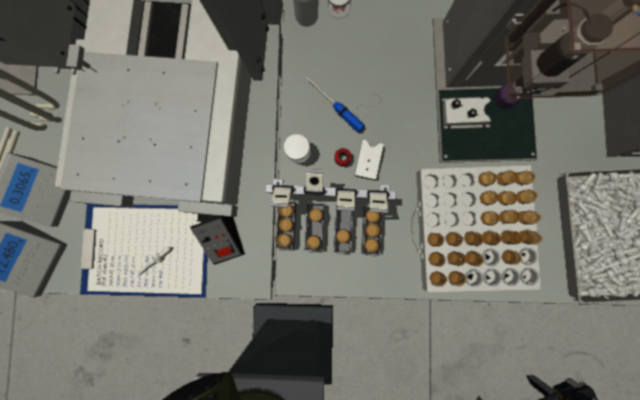

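```bash
python3 - <<'E'
import cv2,numpy as np
a=cv2.imread('pics/top0.png')[130:260,255:415];b=cv2.imread('pics/scene0.png')[145:310,220:410]
cv2.imwrite('pics/c.png',np.vstack([cv2.resize(a,None,fx=4,fy=4,interpolation=2)[:290*2],]))
cv2.imwrite('pics/d.png',cv2.resize(b,None,fx=3.6,fy=3.6,interpolation=2))
E
```

```text
(no output)
```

View pics/c.png

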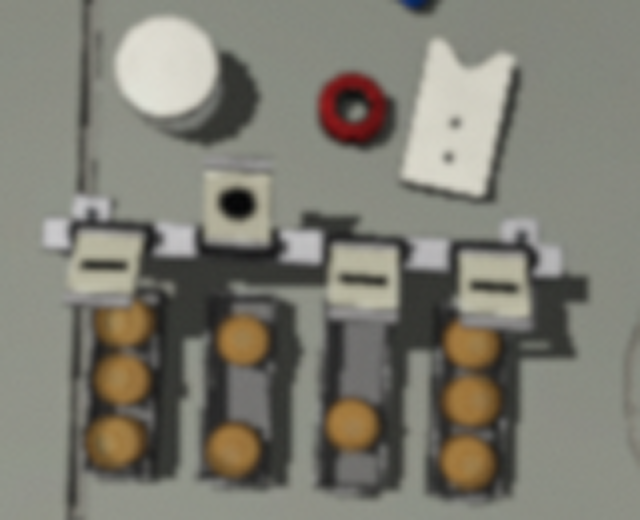

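View pics/d.png

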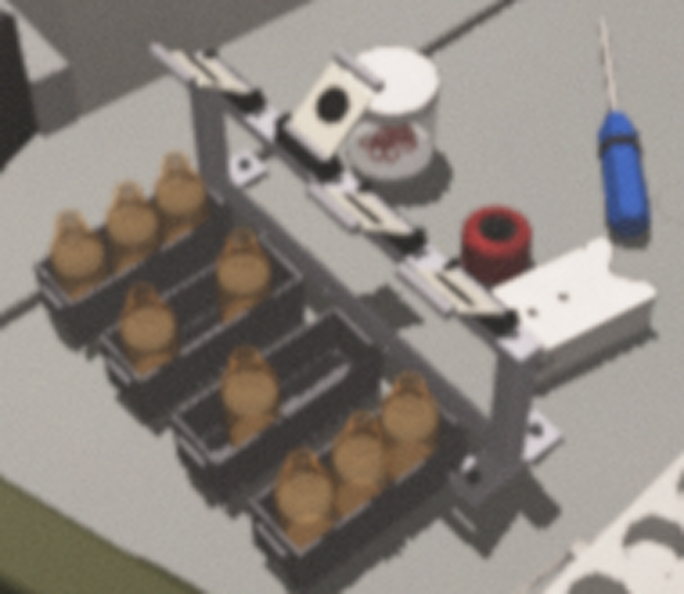

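```bash
python3 - <<'E'
from station import ctrl
import cv2,numpy as np
np.set_printoptions(precision=4,suppress=True)
c=ctrl.camera('top');T=c['camera_from_world'];R,t=T[:3,:3],T[:3,3]
def cast(u,v,z):
    d=R.T@np.array([(u-c['cx'])/c['fx'],-(v-c['cy'])/c['fy'],-1]);o=-R.T@t
    return o+d*(z-o[2])/d[2]
for n,u,v,z in [('rod1',99,299,.155),('rod2',237,163,.155),('rod3',361,315,.155),('rod4',497,321,.155),('hinge1',110,232,.124),('hinge2',238,244,.124),('hinge3',367,247,.124),('hinge4',490,252,.124)]:
    print(n,cast(255+u/4,130+v/4,z))
E
```

```text
rod1 [ 0.5672 -0.0638  0.155 ]
rod2 [ 0.6408 -0.1351  0.155 ]
rod3 [ 0.5614 -0.2021  0.155 ]
rod4 [ 0.5596 -0.2731  0.155 ]
hinge1 [ 0.6061 -0.0642  0.124 ]
hinge2 [ 0.6007 -0.1349  0.124 ]
hinge3 [ 0.6003 -0.2057  0.124 ]
hinge4 [ 0.5987 -0.2727  0.124 ]
```

Emit:
{"method": "servo_tool", "body": {
  "motion": [
    [1, 4, 4, 0, -5],
    [1, 8, 7, 0, -10],
    [1, 12, 10, 0, -15],
    [1, 16, 13, 0, -20],
    [1, 20, 17, 0, -26],
    [1, 24, 20, 0, -26],
    [1, 27.5, 22.8, 0, -26],
    [1, 27.5, 22.8, 0, -26],
    [1, 27.5, 22.8, -3, -26],
    [1, 27.5, 22.8, -5, -26],
    [1, 27.5, 22.8, -6.5, -26],
    [1, 27.5, 22.8, -6.5, -26],
    [1, 27.5, 22.8, -6.5, -26]
  ]
}}

```text
time_s: 1.78
ee_pos: [0.5022, -0.2731, 0.3405]
eef_rot: [3.141, -0.001, -0.028]
force: [-0.6, -0.2, 0.1]
grip_width: 0.0006
grip_force: 0.0
```

```bash
python3 - <<'E'
from station import ctrl
import cv2
print(ctrl.get_obs()['eef_rot'],ctrl.get_obs()['qpos'])
a=ctrl.camera('scene')['image'][145:310,220:410,::-1];b=ctrl.camera('top')['image'][130:260,255:415,::-1]
import numpy as np
a=cv2.resize(a,(400,347),interpolation=2);b=cv2.resize(b,(400,325),interpolation=2)
cv2.imwrite('pics/e.png',np.hstack([a[:325],b]))
E
```

```text
[ 3.14103417e+00 -9.63630331e-04 -2.82235559e-02] [-5.62231642e-01  4.05893635e-01  1.53258846e+00  1.04466818e-05
  1.20199683e+00  1.03678475e+00]
```

View pics/e.png

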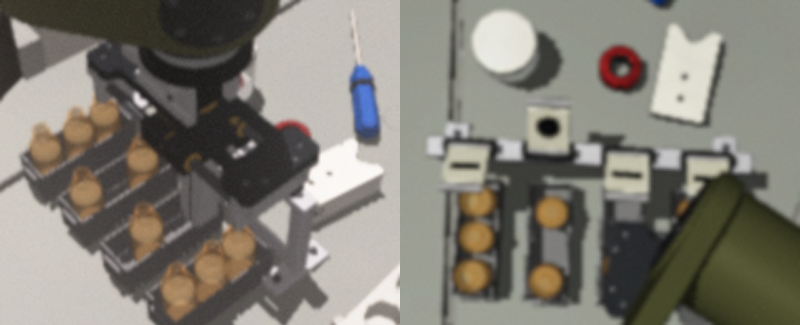

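Emit:
{"method": "servo_tool", "body": {
  "motion": [
    [1, 2, 0, 0, 0],
    [1, 3.5, -0.1, 0, 0],
    [1, 4.3, -0.1, 0, 0],
    [1, 5, -0.1, 0, 0],
    [1, 5.7, -0.2, 0, 0],
    [1, 6.4, -0.2, 0, 0],
    [1, 7.1, -0.2, 0, 0],
    [1, 7.8, -0.2, 0, 0],
    [1, 8.4, -0.3, 0, 0],
    [1, 9, -0.3, 0, 0],
    [1, 9.5, -0.3, 0, 0],
    [1, 9.8, -0.3, 0, 0],
    [1, 9.8, -0.3, 0, 0],
    [1, 9, -0.3, 0, 0],
    [1, 7, -0.3, 0, 0],
    [1, 4, 0, 0, 0],
    [1, 1, 0, 2, 0],
    [1, 0, 0, 6.5, 0],
    [1, 0, 0, 6.5, 0]
  ]
}}

```text
time_s: 4.25
ee_pos: [0.5012, -0.273, 0.4084]
eef_rot: [3.138, -0.005, -0.029]
force: [0.5, 0.7, -0.4]
grip_width: 0.0002
grip_force: 0.0
```

Emit:
{"method": "servo_tool", "body": {
  "motion": [
    [1, 0, 5, 0, 0],
    [1, 0, 10, 0, 0],
    [1, 0.5, 15, 0, 0],
    [1, 0.7, 20, 0, 0],
    [1, 0.7, 20.9, 0, 0],
    [1, 0.7, 20.9, 0, 0],
    [1, 0.7, 20.9, -3, 0],
    [1, 0.7, 20.9, -6.5, 0],
    [1, 0.7, 20.9, -6.5, 0],
    [1, 0.7, 20.9, -6.5, 0]
  ]
}}

```text
time_s: 5.5
ee_pos: [0.5094, -0.0647, 0.3408]
eef_rot: [3.141, -0.001, -0.029]
force: [-0.4, 0.0, 0.3]
grip_width: 0.0002
grip_force: 0.0
```

```bash
python3 - <<'E'
from station import ctrl
import cv2
import numpy as np
a=ctrl.camera('scene')['image'][145:310,220:410,::-1];b=ctrl.camera('top')['image'][130:260,255:415,::-1]
a=cv2.resize(a,(400,347),interpolation=2);b=cv2.resize(b,(400,325),interpolation=2)
cv2.imwrite('pics/f.png',np.hstack([a[:325],b]))
E
```

```text
(no output)
```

View pics/f.png

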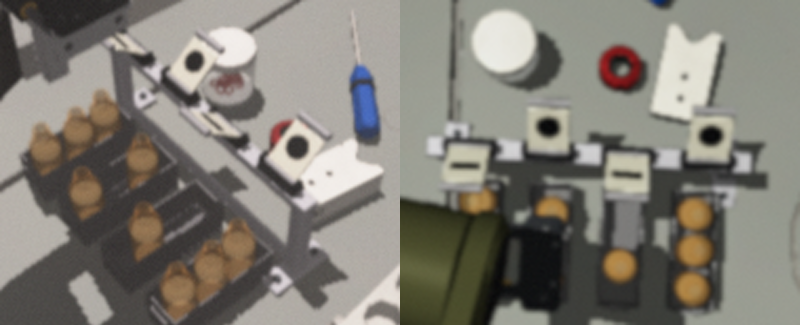

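Emit:
{"method": "servo_tool", "body": {
  "motion": [
    [1, 2, 0, 0, 0],
    [1, 3.5, -0.1, 0, 0],
    [1, 4.3, -0.1, 0, 0],
    [1, 5, -0.1, 0, 0],
    [1, 5.7, -0.2, 0, 0],
    [1, 6.4, -0.2, 0, 0],
    [1, 7.1, -0.2, 0, 0],
    [1, 7.8, -0.2, 0, 0],
    [1, 8.4, -0.3, 0, 0],
    [1, 9, -0.3, 0, 0],
    [1, 9.5, -0.3, 0, 0],
    [1, 9.8, -0.3, 0, 0],
    [1, 9.8, -0.3, 0, 0],
    [1, 9, -0.3, 0, 0],
    [1, 7, -0.3, 0, 0],
    [1, 4, 0, 0, 0],
    [1, 1, 0, 2, 0],
    [1, 0, 0, 6.5, 0],
    [1, 0, 0, 6.5, 0]
  ]
}}

```text
time_s: 7.98
ee_pos: [0.5083, -0.0639, 0.408]
eef_rot: [3.141, -0.006, -0.028]
force: [-0.1, 0.1, -0.9]
grip_width: 0.0
grip_force: 0.0
```

Emit:
{"method": "servo_tool", "body": {
  "motion": [
    [1, 0, -4, 1, 0],
    [1, 3, -7.2, 1, 0],
    [1, 8, -7.2, 1, 0],
    [1, 13, -7.2, 1, 0],
    [1, 17.6, -7.2, 1, 0],
    [1, 18, -7.2, 1, 0],
    [1, 18, -7.2, 0, 0],
    [1, 18, -7.2, -3, 0],
    [1, 18, -7.2, -6.6, 0],
    [1, 18, -7.2, -6.6, 0],
    [1, 18, -7.2, -6.6, 0]
  ]
}}

```text
time_s: 9.35
ee_pos: [0.6888, -0.136, 0.3406]
eef_rot: [3.141, -0.002, -0.028]
force: [-0.5, -0.9, -0.9]
grip_width: 0.0003
grip_force: 0.0
```

```bash
python3 - <<'E'
from station import ctrl
import cv2
import numpy as np
a=ctrl.camera('scene')['image'][145:310,220:410,::-1];b=ctrl.camera('top')['image'][130:260,255:415,::-1]
a=cv2.resize(a,(400,347),interpolation=2);b=cv2.resize(b,(400,325),interpolation=2)
cv2.imwrite('pics/g.png',np.hstack([a[:325],b]))
E
```

```text
(no output)
```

View pics/g.png

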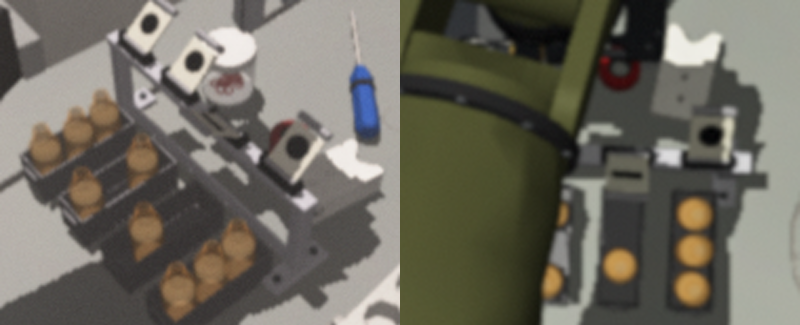

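Emit:
{"method": "servo_tool", "body": {
  "motion": [
    [1, -1.5, 0, 0, 0],
    [1, -2.5, 0.1, 0, 0],
    [1, -3.3, 0.1, 0, 0],
    [1, -4, 0.1, 0, 0],
    [1, -4.7, 0.2, 0, 0],
    [1, -5.4, 0.2, 0, 0],
    [1, -6.1, 0.2, 0, 0],
    [1, -6.8, 0.2, 0, 0],
    [1, -7.5, 0.3, 0, 0],
    [1, -8.2, 0.3, 0, 0],
    [1, -8.8, 0.3, 0, 0],
    [1, -9.1, 0.3, 0, 0],
    [1, -9.1, 0.3, 0, 0],
    [1, -8, 0.3, 0, 0],
    [1, -6, 0.2, 0, 0],
    [1, -3, 0, 0, 0],
    [1, 0, 0, 2, 0],
    [1, 0, 0, 7, 0],
    [1, 0, 0, 10, 0],
    [1, 0, 0, 10, 0]
  ]
}}

```text
time_s: 11.95
ee_pos: [0.6896, -0.1357, 0.4409]
eef_rot: [3.141, -0.004, -0.028]
force: [-0.5, -0.4, -1.0]
grip_width: 0.0009
grip_force: 0.0
```

Emit:
{"method": "servo_tool", "body": {
  "motion": [
    [1, -5, 0, 2, 0],
    [1, -10, 0, 2, 0],
    [1, -15, 0, 2, 0],
    [1, -20, -5, 2, 0],
    [1, -24, -10, 2, 0],
    [1, -28, -15, 2, 0],
    [1, -32, -20, 2, 0],
    [1, -36, -25, 2, 0],
    [1, -40, -30, 2, 0],
    [1, -40, -30, 2, 0],
    [1, -40, -30, 2, 0]
  ]
}}

```text
time_s: 13.32
ee_pos: [0.2891, -0.4363, 0.4575]
eef_rot: [-3.14, 0.001, -0.029]
force: [-0.1, -0.8, -0.2]
grip_width: 0.0004
grip_force: 0.0
```

```bash
python3 - <<'E'
from station import ctrl
import cv2
import numpy as np
a=ctrl.camera('scene')['image'][145:310,220:410,::-1];b=ctrl.camera('top')['image'][130:260,255:415,::-1]
a=cv2.resize(a,(400,347),interpolation=2);b=cv2.resize(b,(400,325),interpolation=2)
cv2.imwrite('pics/h.png',np.hstack([a[:325],b]))
E
```

```text
(no output)
```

View pics/h.png

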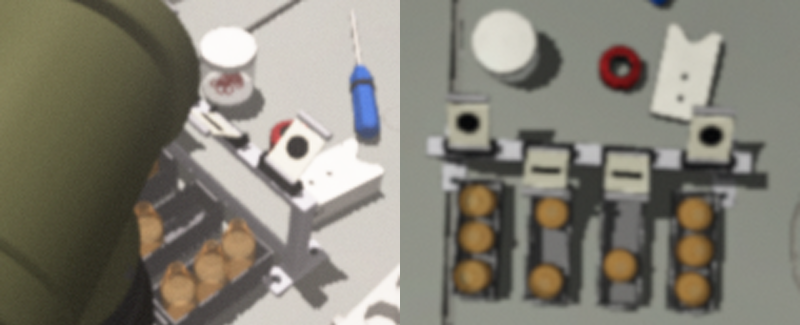

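The top view (right half) shows discs at (468,125) and (711,135) behind the two full bins. Bars show at (545,170) and (627,175) behind the part-filled bins, and the bottles and bystanders look unmoved.

```bash
python3 -c "
from station import ctrl
print(ctrl.hand_in())"
```

```text
the job is handed in; nothing more can be done
None
```

The job is done and handed in at about 13 s: both full bins now show the disc and both part-filled bins show the bar. I pushed over only the three wrong tags, and the last top view shows the bottles and other loose things unmoved.

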